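# Number the bean tag on the bench stamp

### The arm

A 6-joint arm with a two-finger parallel gripper is mounted at the origin on the work surface. World frame = base frame: x ahead of the robot, y to its left, z up, the work surface at z = 0. Lengths are in m, angles in rad, forces in N, time in s.
With the tool pointing down it reaches from about 0.325 to 0.925 m from the base axis. Payload 3.1 kg.
Tool frame: the origin (TCP) lies midway between the tips of the shut fingers; the grasp point (between the pads) lies 19 mm behind it; z points along the fingers, y is the line along which they close (so a half turn about z gives the same grasp; the last joint's range is limited). The gripper opens to 85 mm and grips with 20 to 120 N. Pads are 22 mm wide; open, the fingers measure 114 mm over their backs; the gripper's body (76 mm by 85 mm) begins 54 mm behind the grasp point. The pads swing forward as they close: fully open they stand 13 mm farther back than shut.
Start: joints at [-1.323, 0.217, 1.613, -0, 1.311, -0.112], TCP at [0.22, -0.585, 0.231] pointing down, gripper open.
Joint ranges: [-2.75, 2.75], [-0.78, 2.1], [0.31, 2.55], [-1.13, 4.27], [0.13, 2.63], [-2.58, 2.58]. Speed limits (rad/s): [2.79, 2.79, 3.14, 3.14, 3.14, 3.14].

### API

Orientations are given as a unit quaternion [w, x, y, z].
In Python, from cell import ctrl, read_camera, job gives the robot as it stands.
- The arm moves only by the shell command python3 -m handwheel 'ROWS' [FORCE]. ROWS is JSON, a list of rows, each a list of 7 numbers: the turn, a rotation vector about the world's x, y, z as a fraction of full scale, then the shift along the world's x, y, z as a fraction of full scale, then the closure, from -1 (fully open) to 1 (shut), so that 0 is half open. A call has exactly 5 rows; each row shifts and turns the commanded pose from where the row before left it; what a row does not reach is not made up. Full scale, the value 1, is 30 mm for a shift and 4 degrees for a turn. A row lasts 1/12 s, in which the tool goes at most 41.7 mm and 7.16 degrees, less where a joint would pass 70% of its speed; a pose out of reach is approached as far as the arm can. A call with a number of a shift or a turn outside -1 to 1 is refused whole. A call with a gripper value outside its range is refused whole. The fingers move at their own pace and stop on an object; FORCE is the grip in N (left out, the last holds). Time passes only in rows, so rows that do not move let the fingers close, or fill a call up. It gives the time, the measured TCP pose, the force, the opening and the grip force at its end, in the units of the state.
- ctrl.state(): the state, without advancing time (a new reading comes with each control period).
- read_camera(name): name is "scene" or "side" or "wrist"; returns a dict with "color" (384x512x3 uint8, red, green, blue), "fovy" (degrees; the focal length in pixels is half the picture's height over the tangent of half this angle, whatever the lens; pixels are square), "cx", "cy" (the principal point, pixels), "dist_coeffs" ([k1, k2, p1, p2, k3] as OpenCV has them; the pictures are not rectified), "view" (4x4, takes a point from world to camera coordinates). Camera axes: x right, y up, looking along -z (the intrinsics and any distortion apply to the point x, -y, -z); pixel columns grow to the right and rows downward; lengths in m; the calibration is good to about 2 mm. A picture is of the moment at which its call begins. There is no depth.
- job.finish_job(): hands the job in; it is judged then, once.
The state is a dict: "time": time; "joint_positions": joint angles; "joint_velocities": joint speeds; "joint_efforts": joint torques, N m; "ee_pos": TCP position; "ee_rot": TCP orientation; "ft_force": force on the tool from outside, world axes, zero at the start; "wrist_torque": the same for the moment, N m; "width": finger opening in m; "grasp_force": force on a finger pad.
Only numpy, scipy, OpenCV 4.12 (cv2) and the standard library are available. Lean on these libraries where they do the work, as an engineer would, in place of code of your own. Each camera call takes 0.05 s, during which the arm holds its last target. There are 200 camera calls.

### The job

Number the bean-jar tag: step the numbering stamp with its sloping plunger until 7 stands at the mark in its window; then lay the flat tag from the bar riser on the stamp's bed, blank panel first, square and up to the back stop, and let go of it. Then press the palm knob down until the stamp prints on the tag and let it come up again; leave the tag lying there, and do not disturb the other things on the bar.

Things in the scene. Friction and masses are not known exactly. Their poses are not given: they have to be found in the camera images.
- press: Bench numbering stamp, fixed. x points from its open front, which faces the robot, to the two guide rods at the back (x = +62, y = +-42, 196 high), z up; origin on the bar. Grey base 20 high: 130 wide from x = -65 to +100, and a nose only 40 wide from -125 to -65, which leaves room for fingers beside the tag. A bare metal head rides on the rods; a wooden palm knob stands on it.
- bed (a point): Printing place, on the top of the black rubber bed 23 mm above the bar, under the die, 20 mm before the press's origin; axes as the press. The bed is 80 wide from 43 mm before to 55 mm behind this point, 36 wide on the nose. The steel back stop (80 wide, 10 above the bed) has its front face 50 mm behind (+x) it: a tag with its far end there has its panel's middle here.
- die (a point): Middle of the flat underside of the head's steel die foot (36 along x, 56 along y); at rest 28 mm above the bed. The head is 116 mm wide; its housing overhangs the bed, and with the plunger reaches 57 mm to the front (-x) of the die at heights 30 to 75 mm above it.
- plunger_top (a point): Top middle of the round steel step plunger (cap 30 mm across, 8 thick) on the sloped front face; z points out along the plunger, 35 degrees from vertical towards the front. At rest 42 mm before, 70 mm above the die and 30 mm to its -y side. The palm knob stands over it: a gripper coming straight down hits the knob, one in line with the plunger is clear.
- drum (a joint): Turn of the number drum in rad: 2 pi / 10 for each number, 0 when 0 stands at the mark, 7 x 0.628 = 4.398 when 7 does. Only counts up; after 9 comes 0 again (and the value grows on). Starts at 2, 3, 4 or 5 held by a detent.
- index (a point): The mark: two black strokes left and right of the window (18 x 34 mm) in the sloped face; this point is on the drum's surface in the middle of the window.
- seven (a point): Middle of the numeral 7 on the drum (56 mm across, black numerals 14 mm high on white, 18 mm apart): it meets the mark's point (within 4 mm) when 7 is set.
- plunger (a joint): Plunger travel in m along its -z: 0 up, 0.0115 fully pressed (1.5 N at first, 3 to 6 N on the way, more if jabbed). Each full press, let right up again, steps the drum on by one number.
- knob_top (a point): Top middle of the palm knob (56 mm across, slightly domed, 216 mm above the bar at rest, on a 14 mm post). Pressed straight down it lowers the head against a spring: 8 N at first, 11 N when the die meets the tag; pressed on firmly to 15 to 20 N and held a moment there, it prints. It springs up again by itself.
- head (a joint): How far the head is down in m: 0 at rest, about 0.025 when the die meets a tag on the bed.
- tag_center (a point): Centre of the loose plywood tag, 150 x 60 x 3 mm, 25 to 50 g, half-way up. x along its length towards the end with the blank paper panel; the other end, towards the robot, has a brass eyelet. Flat on the riser it is too thin to grip, but slides under a fingertip pressed lightly on it; drawn 50 to 65 mm over the riser's front edge it can be gripped across its width near the eyelet.
- tag_panel (a point): Middle of the tag's blank panel (34 x 44 mm), on its top face, 25 mm from the tag's centre along +x.
- riser_edge (a point): Middle of the top front edge of the fixed dark wooden bar riser (200 deep along x, 260 wide along y, top 50 mm above the bar); x points to its back.
- tamper_mid (a point): Coffee tamper, steel and turned, 58 mm across, 94 high, loose on the riser; point at its middle. Leave it.
- cup_mid (a point): White espresso cup, 62 mm across, 58 high, loose on the riser. Leave it.
- pitcher_mid (a point): Steel milk pitcher, 80 mm across, 105 high, handle reaching 68 mm along its x, loose on the bar between stamp and riser. Leave it.
- portafilter_mid (a point): Portafilter lying on the bar near the robot: basket 72 mm across, 36 high, handle reaching 167 mm along its -x. Leave it.
- jar_mid (a point): Bean jar, 72 mm across, 110 high, loose beside the stamp. Leave it.
- tumbler_mid (a point): Glass tumbler, 68 mm across, 90 high, loose beside the stamp. Leave it.

How it is judged:
By the outcome, as a careful person would: the job done as asked, in the order asked, and still so for the second after the job is handed in, with the robot touching nothing.
It also fails if it takes over 72 s, if anything falls off the work surface, if the arm or the gripper's body presses on something with over 40 N, if the wrist force passes 120 N, or if a joint passes its speed limit or range.

## Working session

There is one attempt and no reset: what is moved stays moved. The work goes in short steps, Python scripts to look and compute and a shell command to move; the robot and the scene stay as the last step left them, time stands still between calls to the robot, and variables do not carry over. Pictures are saved under pics/ and viewed, at most 10 in all, crops included, and the job is handed in when it is done.

```bash
ls; mkdir -p pics
cat > h.py <<'E'
import numpy as np, cv2
from cell import ctrl, read_camera, job
def snap(n,f):
    c=read_camera(n); cv2.imwrite('pics/'+f,cv2.cvtColor(c['color'],cv2.COLOR_RGB2BGR)); np.save('pics/'+f+'.npy',c,allow_pickle=True); return c
def load(f): return np.load('pics/'+f+'.npy',allow_pickle=True).item()
def K(c):
    f=c['color'].shape[0]/2/np.tan(np.radians(c['fovy'])/2); return np.array([[f,0,c['cx']],[0,f,c['cy']],[0,0,1.]])
def ray(c,u,v):
    p=cv2.undistortPoints(np.array([[[u,v]]],float),K(c),np.array(c['dist_coeffs'],float))[0,0]
    V=np.array(c['view']);R=V[:3,:3];o=-R.T@V[:3,3]; d=R.T@np.array([p[0],-p[1],-1]); return o,d/np.linalg.norm(d)
def onz(c,u,v,z):
    o,d=ray(c,u,v); return o+d*(z-o[2])/d[2]
def tri(*rs):
    A=0;b=0
    for o,d in rs:
        P=np.eye(3)-np.outer(d,d);A=A+P;b=b+P@o
    x=np.linalg.solve(A,b); return x,[np.linalg.norm((np.eye(3)-np.outer(d,d))@(x-o)) for o,d in rs]
def proj(c,p):
    V=np.array(c['view']);q=V[:3,:3]@np.array(p)+V[:3,3]
    return cv2.projectPoints(np.array([[q[0],-q[1],-q[2]]]),np.zeros(3),np.zeros(3),K(c),np.array(c['dist_coeffs'],float))[0].ravel()
E
python3 - <<'E'
from h import *
a=[snap(n,n+'0.png') for n in('scene','side')]
im=np.hstack([cv2.imread('pics/scene0.png'),cv2.imread('pics/side0.png')])
for c in a: print(ray(c,256,192),c['fovy'],c['dist_coeffs'])
s=ctrl.state();print(s['time'],s['ee_pos'],s['ee_rot'],s['ft_force'],s['width'])
E
```

```text
pics
(array([1.06442674, 0.14724209, 0.83456338]), array([-0.59874866, -0.15897695, -0.78500087])) 57.83038898360125 [-0.05758132  0.          0.          0.          0.        ]
(array([0.28005887, 0.81437141, 0.72770425]), array([ 0.22928925, -0.78790939, -0.57151135])) 46.03412576251504 [-0.1563109  0.         0.         0.         0.       ]
0.1 [ 0.21986492 -0.58426824  0.23007609] [-1.08000036e-03  9.83863940e-01  1.78914990e-01 -8.15650795e-05] [0.62425096 0.87855582 0.66005578] 0.08523510054671869
```

View pics/scene0.png

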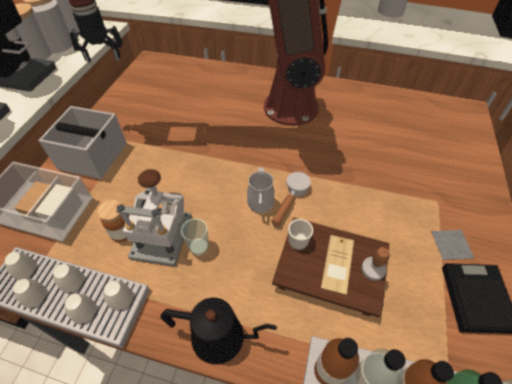

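View pics/side0.png

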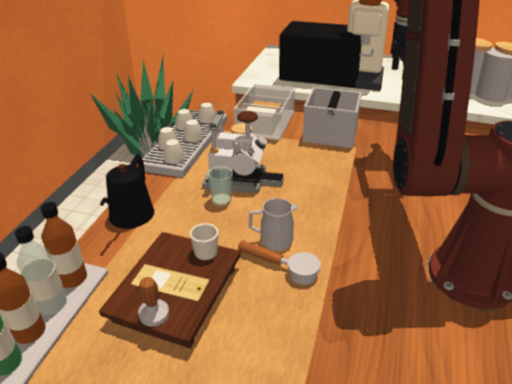

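The scene view shows the robot at the top (270–330, 0–120), the stamp at (158,225), the riser with the tag at (338,263), the cup (300,233), and the tamper (376,263). The side view shows the same: stamp (240,160), riser (175,285), tag (172,282), pitcher (277,225). I'll enlarge these areas next.

Run:
```python
from h import *
a=cv2.imread('pics/scene0.png');b=cv2.imread('pics/side0.png')
r=lambda i,x,y,w,h:cv2.resize(i[y:y+h,x:x+w],(400,300),interpolation=cv2.INTER_CUBIC)
im=np.vstack([np.hstack([r(a,90,160,120,90),r(a,265,215,133,100)]),np.hstack([r(b,190,100,120,90),r(b,100,225,147,110)])])
cv2.imwrite('pics/c1.png',im)
```

```text
(no output)
```

View pics/c1.png

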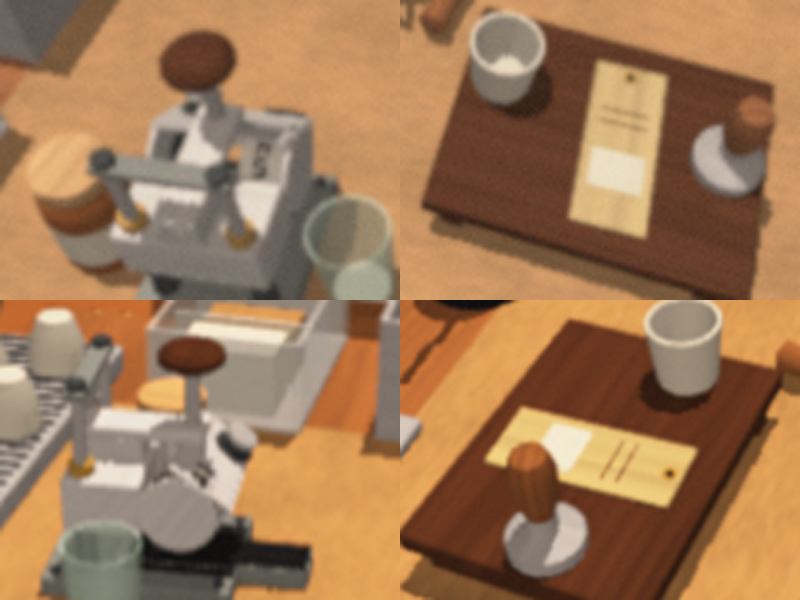

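The crop shows the tag's eyelet end facing the robot, with the panel facing away. The rod caps are at scene (121,209),(155,212.5) and side (220,113),(213,126). The knob is at scene (149,178) and side (247,117). Next I'll measure the tag, riser and press.

Run:
```python
from h import *
np.set_printoptions(precision=4,suppress=True)
a=load('scene0.png');b=load('side0.png')
def T(u,v): 
    x,e=tri(ray(a,*u),ray(b,*v)); print(x,np.round(e,4)); return x
print('rods L,R');L=T((120.9,208.6),(220.3,112.9));R=T((155.4,212.5),(212.8,126.4))
d=R-L;print('yaw from rods',np.degrees(np.arctan2(-d[0],d[1])),np.linalg.norm(d))
def blob(c,lo,hi,roi):
    h=cv2.cvtColor(c['color'],cv2.COLOR_RGB2HSV);m=cv2.inRange(h,lo,hi);k=np.zeros_like(m);x,y,w,g=roi;k[y:y+g,x:x+w]=m[y:y+g,x:x+w]
    n,l,s,ce=cv2.connectedComponentsWithStats(k);i=1+np.argmax(s[1:,4]);return (l==i).astype(np.uint8),ce[i],s[i]
for c,roi in((a,(125,165,45,30)),(b,(232,108,30,20))):
    m,ce,s=blob(c,(0,60,10),(20,255,110),roi);print('knob',ce,s)
    c['k']=ce
print('knob');T(a['k'],b['k'])
for c,roi,n in((a,(315,230,50,70),'scene'),(b,(125,255,90,50),'side')):
    m,ce,s=blob(c,(12,25,120),(35,255,255),roi)
    cn=cv2.findContours(m,0,2)[0][0];bx=cv2.boxPoints(cv2.minAreaRect(cn));ap=cv2.approxPolyDP(cv2.convexHull(cn),3,True)[:,0]
    print(n,s,ap.tolist())
    for z in(.053,):
        for p in ap: print('   ',p,onz(c,*(p+.0),z))
    m2=cv2.inRange(cv2.cvtColor(c['color'],cv2.COLOR_RGB2HSV),(0,0,170),(180,60,255))
    # riser contour
    m,ce,s=blob(c,(0,60,15),(15,255,110),(265,215,133,100) if n=='scene' else (100,225,147,115))
    cn=cv2.findContours(m,0,2)[0][0];ap=cv2.approxPolyDP(cv2.convexHull(cn),4,True)[:,0];print('riser')
    for p in ap: print('   ',p,onz(c,*p,.05))
print('eyelet');T((265+230/3*1 if 0 else 265+(630-400)*133/400,215+77/3),(100+(670-400)*147/400,225+(474-300)*110/300))
```

```text
rods L,R
[ 0.6989 -0.2714  0.1907] [0.0007 0.0007]
[ 0.6893 -0.1881  0.1909] [0.0003 0.0003]
yaw from rods 6.595856705889457 0.08383410949381101
knob [149.0503 178.3658] [139 170  21  18 298]
knob [246.8    116.7676] [237 112  21  11 185]
knob
[ 0.6102 -0.2384  0.2055] [0.0003 0.0003]
scene [ 320  235   35   60 1495] [[330, 235], [354, 241], [346, 294], [320, 287]]
    [330 235] [0.5573 0.2126 0.053 ]
    [354 241] [0.5596 0.2752 0.053 ]
    [346 294] [0.7081 0.27   0.053 ]
    [320 287] [0.7061 0.2084 0.053 ]
riser
    [287 239] [0.5958 0.106  0.05  ]
    [315 224] [0.5313 0.1693 0.05  ]
    [386 243] [0.5428 0.3573 0.05  ]
    [380 314] [0.7353 0.3509 0.05  ]
    [362 314] [0.7453 0.3109 0.05  ]
    [279 289] [0.7342 0.1155 0.05  ]
    [273 281] [0.7182 0.0972 0.05  ]
side [ 130  263   80   38 1678] [[130, 283], [145, 263], [209, 279], [198, 300]]
    [130 283] [0.7106 0.269  0.053 ]
    [145 263] [0.7079 0.2061 0.053 ]
    [209 279] [0.5578 0.2113 0.053 ]
    [198 300] [0.5584 0.271  0.053 ]
riser
    [162 233] [0.718  0.1004 0.05  ]
    [246 251] [0.5104 0.1056 0.05  ]
    [194 339] [0.5319 0.3584 0.05  ]
    [160 339] [0.5914 0.3768 0.05  ]
    [113 323] [0.6935 0.3705 0.05  ]
    [100 313] [0.7308 0.3567 0.05  ]
eyelet
[0.567  0.2433 0.0536] [0.0003 0.0003]
```

```bash
python3 -m handwheel '[[0,0,-0.9,0.66,0.68,0,-1],[0,0,-0.9,0.66,0.68,0,-1],[0,0,-0.9,0.66,0.68,0,-1],[0,0,-0.9,0.66,0.68,0,-1],[0,0,0,0.66,0.68,0,-1]]'
python3 -m handwheel '[[0.107,-0.966,0,0.66,0.68,0,1],[0.107,-0.966,0,0.66,0.68,0,1],[0.107,-0.966,0,0.66,0.68,0,1],[0.107,-0.966,0,0.66,0.68,0,1],[0.107,-0.966,0,0.66,0.68,0,1]]'
python3 -m handwheel '[[0.107,-0.966,0,0.6,0.6,0,1],[0.107,-0.966,0,0.6,0.6,0,1],[0.107,-0.966,0,0.5,0.6,0,1],[0.107,-0.966,0,0.5,0.6,0,1],[0,0,0,0,0,0,1]]'
python3 - <<'E'
from h import *
c=snap('wrist','w1.png'); s=ctrl.state(); print(s['time'],s['ee_pos'],s['ee_rot'],s['ft_force'],s['width'],s['joint_positions'])
from scipy.spatial.transform import Rotation as R
print(R.from_quat(s['ee_rot'],scalar_first=True).as_matrix()); print(ray(c,256,192),c['fovy'])
print(proj(c,(.5742,-.2732,.121)))
E
```

```text
time: 0.52
ee_pos: [0.3196, -0.4816, 0.2306]
ee_rot: [-0.001, 0.999, 0.053, -0.0]
ft_force: [0.2, -0.8, 0.1]
width: 0.0857
grasp_force: 0.0
time: 0.93
ee_pos: [0.4188, -0.3797, 0.2311]
ee_rot: [-0.01, 0.984, 0.053, 0.17]
ft_force: [0.8, -0.4, 0.3]
width: 0.0257
grasp_force: 0.0
time: 1.35
ee_pos: [0.4831, -0.3045, 0.2281]
ee_rot: [-0.02, 0.952, 0.052, 0.299]
ft_force: [-0.4, 1.4, -1.4]
width: -0.0
grasp_force: 0.0
1.4 [ 0.48302329 -0.30664474  0.22904665] [-0.0186192   0.95273815  0.05191232  0.29874479] [-0.30583058  0.07037077  0.22183829] 0.0002949815646824238 [-0.96741848 -0.10588992  2.06374549  0.65355969  0.97975911  0.17708948]
[[ 0.81611332  0.11004248  0.56731799]
 [ 0.08779292 -0.99391687  0.06649552]
 [ 0.57118425 -0.00446138 -0.82080975]]
(array([ 0.46339177, -0.30750674,  0.38778354]), array([ 0.30301311,  0.0312622 , -0.95247348])) 68.92174446535307
[234.1400446  165.62883537]
```

View pics/w1.png

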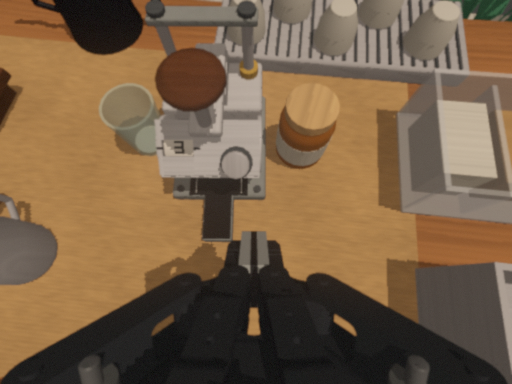

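The wrist picture shows the plunger cap at (236,162), the number window at (178,147) with what looks like a 3, the knob at (190,78) and the nose at (205–232, 195–240). I'll measure these and zoom in on the window.

Run:
```python
from h import *
np.set_printoptions(precision=4,suppress=True)
c=load('w1.png');g=c['color']
cv2.imwrite('pics/c2.png',cv2.cvtColor(cv2.resize(g[120:260,145:285],(590,590),interpolation=cv2.INTER_CUBIC),cv2.COLOR_RGB2BGR))
print('plunger',onz(c,236,162,.121),'rods',onz(c,155,8,.196),onz(c,247,8,.196),'win',onz(c,178,147,.12))
for z in(.021,.023): print([onz(c,u,v,z) for u,v in((203,240),(231,240),(174,195),(264,195))])
```

```text
plunger [ 0.5784 -0.2746  0.121 ] rods [ 0.6876 -0.1916  0.196 ] [ 0.6967 -0.2741  0.196 ] win [ 0.5893 -0.2111  0.12  ]
[array([ 0.5071, -0.2339,  0.021 ]), array([ 0.5111, -0.2702,  0.021 ]), array([ 0.5634, -0.1841,  0.021 ]), array([ 0.577 , -0.3068,  0.021 ])]
[array([ 0.5068, -0.2343,  0.023 ]), array([ 0.5109, -0.2704,  0.023 ]), array([ 0.5629, -0.1847,  0.023 ]), array([ 0.5764, -0.3068,  0.023 ])]
```

View pics/c2.png

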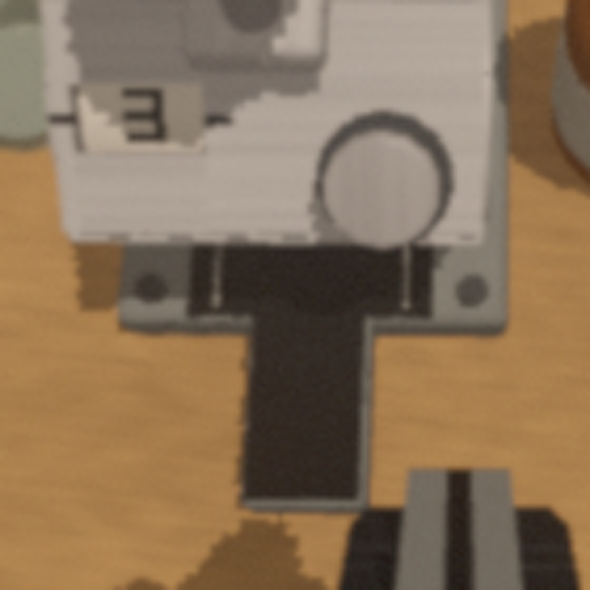

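The window shows 3 centred at the mark, so four presses are needed. The yaw checks (nose, base, rods) agree at about 6.3°. Next I'll go in line with the plunger and feel for it.

```bash
python3 -m handwheel '[[0,0,0,0.7,0.26,-0.8,1],[0,0,0,0.7,0.26,-0.8,1],[0,0,0,0.7,0.26,-0.8,1],[0,0,0,0.7,0.26,-0.8,1],[0,0,0,0,0,0,1]]'
python3 -m handwheel '[[0,0,0,0.1,0.01,-0.14,1],[0,0,0,0.1,0.01,-0.14,1],[0,0,0,0.1,0.01,-0.14,1],[0,0,0,0,0,0,1],[0,0,0,0,0,0,1]]'
```

```text
time: 1.82
ee_pos: [0.5676, -0.2749, 0.1293]
ee_rot: [-0.02, 0.953, 0.052, 0.297]
ft_force: [-2.0, 1.1, -1.4]
width: 0.0
grasp_force: 0.0
time: 2.23
ee_pos: [0.5772, -0.2779, 0.1238]
ee_rot: [-0.016, 0.952, 0.052, 0.301]
ft_force: [0.5, 1.5, -0.3]
width: -0.0001
grasp_force: 0.0
```

```bash
python3 -c "
from h import *
for i in range(2):
  s=ctrl.state();print(s['time'],s['ee_pos'],s['ft_force'])"
python3 -m handwheel '[[0,0,0,0.1,0.01,-0.14,1],[0,0,0,0,0,0,1],[0,0,0,0,0,0,1],[0,0,0,0,0,0,1],[0,0,0,0,0,0,1]]'
python3 -m handwheel '[[0,0,0,0.1,0.01,-0.14,1],[0,0,0,0,0,0,1],[0,0,0,0,0,0,1],[0,0,0,0,0,0,1],[0,0,0,0,0,0,1]]'
```

```text
2.2333 [ 0.5771986  -0.27787293  0.12375211] [ 0.5158471   1.53363213 -0.28339024]
2.2333 [ 0.5771986  -0.27787293  0.12375211] [ 0.5158471   1.53363213 -0.28339024]
time: 2.65
ee_pos: [0.5806, -0.2778, 0.12]
ee_rot: [-0.016, 0.952, 0.052, 0.301]
ft_force: [-3.7, -1.6, 4.8]
width: -0.0
grasp_force: 3.2
time: 3.07
ee_pos: [0.5833, -0.2766, 0.1145]
ee_rot: [-0.017, 0.952, 0.052, 0.3]
ft_force: [-0.3, -1.5, 2.1]
width: 0.0001
grasp_force: 1.0
```

```bash
python3 -m handwheel '[[0,0,0,0.1,0.01,-0.14,1],[0,0,0,0,0,0,1],[0,0,0,0,0,0,1],[0,0,0,0,0,0,1],[0,0,0,0,0,0,1]]'
python3 -m handwheel '[[0,0,0,0.06,0.006,-0.09,1],[0,0,0,0,0,0,1],[0,0,0,0,0,0,1],[0,0,0,0,0,0,1],[0,0,0,0,0,0,1]]'
```

```text
time: 3.48
ee_pos: [0.5848, -0.2764, 0.1097]
ee_rot: [-0.017, 0.953, 0.052, 0.299]
ft_force: [-10.4, -1.6, 7.6]
width: 0.0001
grasp_force: 6.7
time: 3.9
ee_pos: [0.585, -0.2764, 0.1057]
ee_rot: [-0.016, 0.953, 0.052, 0.298]
ft_force: [-16.7, -3.4, 8.4]
width: -0.0002
grasp_force: 8.5
```

```bash
python3 -m handwheel '[[0,0,0,-0.2,-0.02,0.28,1],[0,0,0,-0.2,-0.02,0.28,1],[0,0,0,0,0,0,1],[0,0,0,0,0,0,1],[0,0,0,0,0,0,1]]'
python3 - <<'E'
from h import *
c=snap('wrist','w2.png');g=c['color'];s=ctrl.state();print(s['ee_pos'],s['ft_force'])
w=proj(c,(.5893,-.2111,.12));print(w,proj(c,(.5763,-.274,.121)))
u,v=map(int,w);q=g[max(0,v-70):v+90,max(0,u-50):u+150]
cv2.imwrite('pics/c3.png',cv2.cvtColor(cv2.resize(q,None,fx=3.5,fy=3.5,interpolation=cv2.INTER_CUBIC),cv2.COLOR_RGB2BGR))
E
```

```text
time: 4.32
ee_pos: [0.5759, -0.2764, 0.1239]
ee_rot: [-0.017, 0.952, 0.052, 0.3]
ft_force: [-0.1, 0.1, -0.8]
width: 0.0002
grasp_force: 0.0
[ 0.57581951 -0.27629063  0.12365275] [ 0.04707069 -0.28892092 -0.29682498]
[148.20240258 210.83094596] [249.9131503  243.85252235]
```

View pics/c3.png

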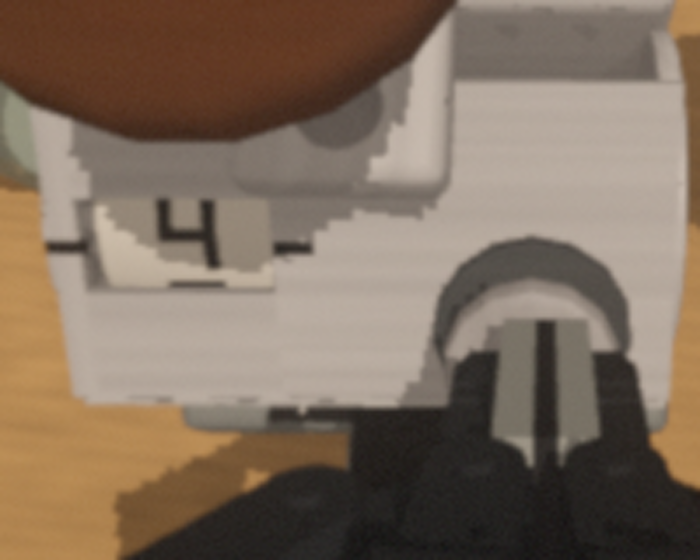

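One press stepped the window from 3 to 4 (the 4 is centred near the strokes at (190,235) in the crop). Next is a second press with more clearance, then a check on the geometry.

```bash
python3 -m handwheel '[[0,0,0,-0.076,-0.008,0.11,1],[0,0,0,0,0,0,1],[0,0,0,0.119,0.013,-0.168,1],[0,0,0,0.119,0.013,-0.168,1],[0,0,0,0.119,0.013,-0.168,1]]'
python3 -m handwheel '[[0,0,0,0.119,0.013,-0.168,1],[0,0,0,0,0,0,1],[0,0,0,0,0,0,1],[0,0,0,0,0,0,1],[0,0,0,0,0,0,1]]'
python3 -m handwheel '[[0,0,0,-0.238,-0.026,0.336,1],[0,0,0,-0.238,-0.026,0.336,1],[0,0,0,0,0,0,1],[0,0,0,0,0,0,1],[0,0,0,0,0,0,1]]'
python3 - <<'E'
from h import *
c=snap('wrist','w3.png');g=c['color']
w=proj(c,(.5893,-.2111,.12));print(w)
u,v=map(int,w);q=g[max(0,v-30):v+30,max(0,u-40):u+60]
np.save('pics/q.npy',q)
E
```

```text
time: 4.78
ee_pos: [0.585, -0.2766, 0.1127]
ee_rot: [-0.016, 0.952, 0.052, 0.301]
ft_force: [-12.8, -0.2, 14.9]
width: 0.0
grasp_force: 11.0
time: 5.2
ee_pos: [0.5854, -0.2765, 0.1054]
ee_rot: [-0.016, 0.953, 0.052, 0.298]
ft_force: [-16.2, -2.3, 10.0]
width: -0.0003
grasp_force: 8.5
time: 5.62
ee_pos: [0.5736, -0.2768, 0.1266]
ee_rot: [-0.017, 0.952, 0.052, 0.3]
ft_force: [-0.4, -0.9, -0.5]
width: -0.0001
grasp_force: 0.0
[149.91887401 208.31473227]
```

```bash
python3 -m handwheel '[[0,0,0,0.119,0.013,-0.168,1],[0,0,0,0.119,0.013,-0.168,1],[0,0,0,0.119,0.013,-0.168,1],[0,0,0,0.119,0.013,-0.168,1],[0,0,0,0,0,0,1]]'
python3 -m handwheel '[[0,0,0,0,0,0,1],[0,0,0,-0.238,-0.026,0.336,1],[0,0,0,-0.238,-0.026,0.336,1],[0,0,0,0,0,0,1],[0,0,0,0,0,0,1]]'
python3 -c "
from h import *
snap('wrist','w4.png')"
python3 -m handwheel '[[0,0,0,0.119,0.013,-0.168,1],[0,0,0,0.119,0.013,-0.168,1],[0,0,0,0.119,0.013,-0.168,1],[0,0,0,0.119,0.013,-0.168,1],[0,0,0,0,0,0,1]]'
python3 -m handwheel '[[0,0,0,0,0,0,1],[0,0,0,-0.238,-0.026,0.336,1],[0,0,0,-0.238,-0.026,0.336,1],[0,0,0,-0.238,-0.026,0.336,1],[0,0,0,0,0,0,1]]'
python3 -m handwheel '[[0,0,0,-0.57,-0.063,0.8,1],[0,0,0,-0.57,-0.063,0.8,1],[0,0,0,-0.57,-0.063,0.8,1],[0,0,0,-0.57,-0.063,0.8,1],[0,0,0,0,0,0,1]]'
python3 - <<'E'
from h import *
c=snap('wrist','w5.png')
t=[]
for f in('w3.png','w4.png','w5.png'):
    c=load(f);g=c['color'];u,v=map(int,proj(c,(.5893,-.2111,.12)));q=g[v-40:v+40,max(0,u-50):max(0,u-50)+110]
    t.append(cv2.resize(q,(385,280),interpolation=cv2.INTER_CUBIC));print(u,v)
t.append(np.zeros_like(t[0]))
im=np.vstack([np.hstack(t[:2]),np.hstack(t[2:])]);cv2.imwrite('pics/c4.png',cv2.cvtColor(im,cv2.COLOR_RGB2BGR))
E
```

```text
time: 6.08
ee_pos: [0.5849, -0.276, 0.1037]
ee_rot: [-0.017, 0.953, 0.052, 0.297]
ft_force: [-19.0, -2.0, 9.2]
width: 0.0001
grasp_force: 9.3
time: 6.5
ee_pos: [0.5739, -0.2773, 0.1273]
ee_rot: [-0.017, 0.952, 0.052, 0.3]
ft_force: [-0.0, 0.7, -0.5]
width: -0.0005
grasp_force: 0.0
time: 6.97
ee_pos: [0.585, -0.276, 0.1035]
ee_rot: [-0.017, 0.953, 0.052, 0.297]
ft_force: [-18.8, -2.7, 9.8]
width: 0.0002
grasp_force: 9.3
time: 7.38
ee_pos: [0.5668, -0.2785, 0.1383]
ee_rot: [-0.016, 0.952, 0.052, 0.301]
ft_force: [0.1, -0.1, 0.2]
width: 0.0001
grasp_force: 0.0
time: 7.8
ee_pos: [0.4989, -0.2879, 0.2383]
ee_rot: [-0.014, 0.952, 0.052, 0.303]
ft_force: [-0.3, -0.6, -0.1]
width: 0.0001
grasp_force: 0.0
149 208
149 209
190 166
```

View pics/c4.png

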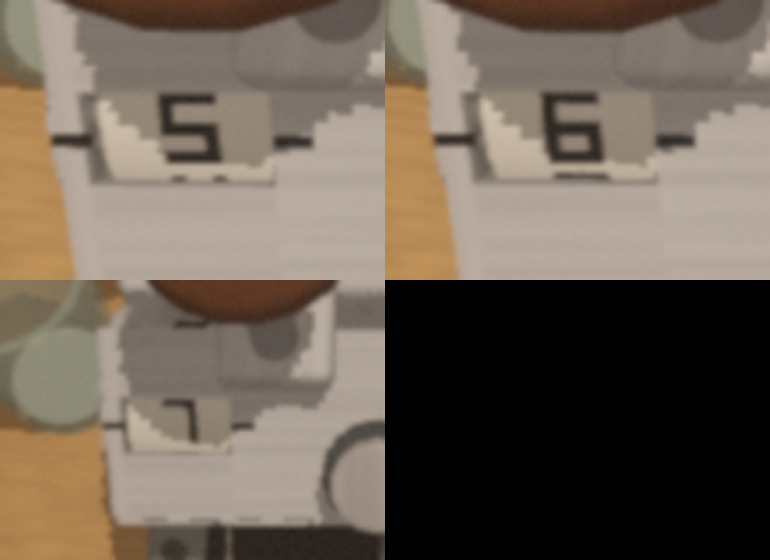

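The crops show 5, 6 and then 7 at the mark; the last (w5) reads 7. The number is set. Before moving, I'll work out where the neighbours stand.

Run:
```python
from h import *
np.set_printoptions(precision=3,suppress=True)
a=load('scene0.png');b=load('side0.png')
for n,u,v in(('pf basket',(299,181),(304,264)),('pf handle end',(277,222),(241,244)),('pitcher',(261,192),(277,225)),('cup rim',(301,225),(204,236)),('tamper knob',(381,252),(149,286)),('riser R front',(400-17,245),(193,338)),('tumbler',(194,236),(220,185)),('riser L front',(294,219),(246,252))):
    x,e=tri(ray(a,*u),ray(b,*v));print(n,x,e[0])
```

```text
pf basket [0.381 0.099 0.036] 0.0008902802694858114
pf handle end [0.536 0.066 0.03 ] 0.0015449801025682497
pitcher [0.465 0.003 0.054] 3.85561551044451e-05
cup rim [0.588 0.139 0.108] 0.006002508319481015
tamper knob [0.624 0.326 0.13 ] 0.0012211034274975806
riser R front [0.541 0.351 0.038] 0.002820805184029289
tumbler [ 0.653 -0.128  0.051] 0.0030404625309267738
riser L front [0.516 0.106 0.04 ] 0.007270738430115846
```

```bash
python3 -m handwheel '[[0,0,-0.96,0,1,0,1],[0,0,-0.96,0,1,0,1],[0.027,0.956,0,0,1,0,1],[0.027,0.956,0,0,1,0,1],[0.027,0.956,0,0,1,0,1]]'
python3 -m handwheel '[[0.027,0.956,0,0.25,1,0,1],[0,0,0,0.35,1,0,1],[0,0,0,0.35,1,0,1],[0,0,0,0.35,1,0,1],[0,0,0,0.35,1,0,1]]'
python3 -m handwheel '[[0,0,0,0.35,1,0,1],[0,0,0,0.35,1,0,1],[0,0,0,0.35,1,0,1],[0,0,0,0.35,1,0,1],[0,0,0,0.35,1,0,1]]'
python3 -m handwheel '[[0,0,0,0.35,0.9,-0.5,1],[0,0,0,0.35,0.8,-0.8,1],[0,0,0,0.2,0.1,-0.9,1],[0,0,0,0,0,-0.9,1],[0,0,0,0,0,0,1]]'
```

```text
time: 8.27
ee_pos: [0.4971, -0.1333, 0.231]
ee_rot: [0.001, 0.98, -0.013, 0.201]
ft_force: [0.7, 0.6, -0.0]
width: -0.0001
grasp_force: 0.0
time: 8.68
ee_pos: [0.5473, 0.0174, 0.2308]
ee_rot: [0.001, 0.986, -0.012, 0.169]
ft_force: [1.0, -0.1, 0.1]
width: 0.0
grasp_force: 0.0
time: 9.1
ee_pos: [0.5994, 0.1674, 0.2302]
ee_rot: [0.001, 0.986, -0.012, 0.169]
ft_force: [0.8, -0.3, 0.6]
width: -0.0
grasp_force: 0.0
time: 9.52
ee_pos: [0.6205, 0.2187, 0.1292]
ee_rot: [0.003, 0.987, -0.011, 0.162]
ft_force: [-2.1, -0.7, -1.0]
width: 0.0002
grasp_force: 0.0
```

```bash
python3 -m handwheel '[[0,0,0,0,0.3,-0.5,1],[0,0,0,0,0.3,-0.5,1],[0,0,0,0,0.1,-0.5,1],[0,0,0,0,0,0,1],[0,0,0,0,0,0,1]]'
python3 -m handwheel '[[0,0,0,0,0,-0.2,1],[0,0,0,0,0,0,1],[0,0,0,0,0,0,1],[0,0,0,0,0,0,1],[0,0,0,0,0,0,1]]'
```

```text
time: 9.93
ee_pos: [0.6258, 0.2395, 0.0939]
ee_rot: [0.002, 0.985, -0.012, 0.169]
ft_force: [0.6, -0.4, 0.4]
width: -0.0
grasp_force: 0.0
time: 10.35
ee_pos: [0.6276, 0.2394, 0.0905]
ee_rot: [0.001, 0.985, -0.013, 0.172]
ft_force: [-0.3, 0.3, -0.4]
width: 0.0003
grasp_force: 0.0
```

```bash
python3 -m handwheel '[[0,0,0,0,0,-0.5,1],[0,0,0,0,0,-0.5,1],[0,0,0,0,0,0,1],[0,0,0,0,0,0,1],[0,0,0,0,0,0,1]]'
python3 -m handwheel '[[0,0,0,0,0,-0.1,1],[0,0,0,0,0,-0.06,1],[0,0,0,0,0,0,1],[0,0,0,0,0,0,1],[0,0,0,0,0,0,1]]'
python3 -m handwheel '[[0,0,0,0,0,-0.06,1],[0,0,0,0,0,0,1],[0,0,0,0,0,0,1],[0,0,0,0,0,0,1],[0,0,0,0,0,0,1]]'
```

```text
time: 10.77
ee_pos: [0.6276, 0.2395, 0.0604]
ee_rot: [0.001, 0.985, -0.013, 0.171]
ft_force: [1.0, 0.2, -0.0]
width: 0.0001
grasp_force: 0.0
time: 11.18
ee_pos: [0.6279, 0.2397, 0.0557]
ee_rot: [0.001, 0.985, -0.013, 0.172]
ft_force: [1.5, 0.8, 1.7]
width: 0.0002
grasp_force: 0.8
time: 11.6
ee_pos: [0.6281, 0.2398, 0.0554]
ee_rot: [0.001, 0.985, -0.013, 0.172]
ft_force: [-4.5, -1.1, 10.3]
width: 0.0
grasp_force: 5.2
```

```bash
python3 -m handwheel '[[0,0,0,-0.15,0.005,-0.01,1],[0,0,0,-0.3,0.008,0,1],[0,0,0,-0.3,0.008,0,1],[0,0,0,-0.3,0.008,0,1],[0,0,0,-0.3,0.008,0,1]]'
python3 - <<'E'
from h import *
a=load('side0.png');c=snap('side','s1.png');s=ctrl.state();print(s['ee_pos'],s['ft_force'])
c=snap('scene','sc1.png')
def corners(c,roi):
    h=cv2.cvtColor(c['color'],cv2.COLOR_RGB2HSV);m=cv2.inRange(h,(12,25,120),(35,255,255));x,y,w,g=roi;k=np.zeros_like(m);k[y:y+g,x:x+w]=m[y:y+g,x:x+w]
    n,l,st,ce=cv2.connectedComponentsWithStats(k);i=1+np.argmax(st[1:,4]);cn=cv2.findContours((l==i).astype(np.uint8),0,2)[0][0]
    for p in cv2.approxPolyDP(cv2.convexHull(cn),3,True)[:,0]: print(p,onz(c,*p,.053).round(4))
corners(c,(310,215,60,90))
E
```

```text
time: 12.02
ee_pos: [0.5892, 0.2415, 0.0556]
ee_rot: [0.0, 0.985, -0.013, 0.175]
ft_force: [4.6, 0.7, 5.3]
width: -0.0004
grasp_force: 2.9
[0.58798382 0.24158031 0.05546641] [ 0.90920751 -0.70972287  8.11508579]
[335 233] [0.5479 0.2245 0.053 ]
[353 238] [0.5512 0.2719 0.053 ]
[348 279] [0.6692 0.2707 0.053 ]
[322 272] [0.6667 0.2073 0.053 ]
[328 243] [0.5825 0.2107 0.053 ]
```

```bash
python3 -m handwheel '[[0,0,0,-0.3,0.008,0,1],[0,0,0,-0.3,0.008,0,1],[0,0,0,-0.3,0.008,0,1],[0,0,0,-0.3,0.008,0,1],[0,0,0,-0.3,0.008,0,1]]'
python3 -m handwheel '[[0,0,0,-0.2,0,0,1],[0,0,0,0,0,0,1],[0,0,0,0,0,0.5,1],[0,0,0,0,0,0.8,1],[0,0,0,0,0,0.8,1]]'
python3 -m handwheel '[[0,0,0,-1,0,0.5,0],[0,0,0,-1,0,0,0],[0,0,0,-1,0,0,0],[0,0,0,-0.5,0,0,0],[0,0,0,0,0,0,0]]'
python3 - <<'E'
from h import *
c=snap('scene','sc2.png')
def corners(c,roi):
    h=cv2.cvtColor(c['color'],cv2.COLOR_RGB2HSV);m=cv2.inRange(h,(12,25,120),(35,255,255));x,y,w,g=roi;k=np.zeros_like(m);k[y:y+g,x:x+w]=m[y:y+g,x:x+w]
    n,l,st,ce=cv2.connectedComponentsWithStats(k);i=1+np.argmax(st[1:,4]);cn=cv2.findContours((l==i).astype(np.uint8),0,2)[0][0]
    for p in cv2.approxPolyDP(cv2.convexHull(cn),3,True)[:,0]: print(p,onz(c,*p,.053).round(4))
corners(c,(310,215,60,90))
c=snap('wrist','w6.png');s=ctrl.state();print(s['ee_pos'],s['ft_force'],s['width'])
E
```

```text
time: 12.53
ee_pos: [0.5442, 0.2429, 0.0555]
ee_rot: [-0.0, 0.985, -0.012, 0.175]
ft_force: [4.4, 0.5, 5.8]
width: 0.0002
grasp_force: 3.0
time: 12.95
ee_pos: [0.5314, 0.2405, 0.1127]
ee_rot: [0.003, 0.986, -0.013, 0.167]
ft_force: [0.4, -0.4, 0.3]
width: -0.0001
grasp_force: 0.0
time: 13.37
ee_pos: [0.4243, 0.2401, 0.1271]
ee_rot: [0.003, 0.986, -0.012, 0.167]
ft_force: [-0.2, 0.7, -0.8]
width: 0.0427
grasp_force: 0.0
[369 215] [0.4669 0.3081 0.053 ]
[369 237] [0.5377 0.3124 0.053 ]
[348 277] [0.664  0.2701 0.053 ]
[323 272] [0.6661 0.2097 0.053 ]
[310 237] [0.5766 0.1629 0.053 ]
[310 215] [0.5079 0.1516 0.053 ]
[0.42870328 0.24122871 0.12924494] [ 0.251797   -0.95639648  0.03338564] 0.04271165759967408
```

View pics/w6.png

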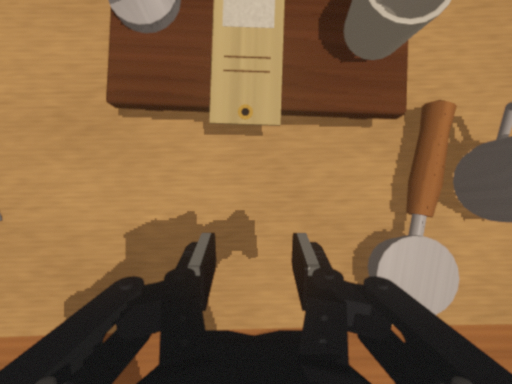

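The wrist picture shows the tag (210–282 wide, near end at row 123) overhanging only slightly past the riser edge at row 108, with the eyelet at (245,111). The second half of the pull slipped, so I'll pull again.

```bash
python3 - <<'E'
from h import *
c=load('w6.png')
for p in((210,122),(281,124),(245,111),(285,112),(208,105)): print(p,onz(c,*p,.053).round(4))
E
python3 -m handwheel '[[0,0,0,1,0,0,1],[0,0,0,1,0,0,1],[0,0,0,1,0,0,1],[0,0,0,1,0,-0.3,1],[0,0,0,1,0,-0.4,1]]'
python3 -m handwheel '[[0,0,0,0.5,0,-0.5,1],[0,0,0,0,0,-0.5,1],[0,0,0,0,0,-0.4,1],[0,0,0,0,0,0,1],[0,0,0,0,0,0,1]]'
```

```text
(210, 122) [0.5195 0.2753 0.053 ]
(281, 124) [0.5164 0.2155 0.053 ]
(245, 111) [0.5282 0.2456 0.053 ]
(285, 112) [0.5265 0.2118 0.053 ]
(208, 105) [0.534  0.2768 0.053 ]
time: 13.88
ee_pos: [0.5841, 0.2417, 0.1103]
ee_rot: [0.001, 0.985, -0.013, 0.172]
ft_force: [-0.4, 0.0, 0.0]
width: 0.0
grasp_force: 0.0
time: 14.3
ee_pos: [0.5942, 0.241, 0.0656]
ee_rot: [0.002, 0.986, -0.013, 0.169]
ft_force: [-0.2, 0.3, 0.1]
width: 0.0001
grasp_force: 0.0
```

```bash
python3 -m handwheel '[[0,0,0,0,0,-0.2,1],[0,0,0,0,0,-0.12,1],[0,0,0,0,0,-0.06,1],[0,0,0,0,0,0,1],[0,0,0,0,0,0,1]]'
python3 -m handwheel '[[0,0,0,0,0,-0.04,1],[0,0,0,0,0,0,1],[0,0,0,0,0,0,1],[0,0,0,0,0,0,1],[0,0,0,0,0,0,1]]'
```

```text
time: 14.72
ee_pos: [0.5956, 0.2419, 0.0567]
ee_rot: [0.001, 0.985, -0.013, 0.171]
ft_force: [-0.9, -0.6, -0.6]
width: 0.0001
grasp_force: 0.0
time: 15.13
ee_pos: [0.5961, 0.242, 0.0557]
ee_rot: [0.001, 0.985, -0.013, 0.172]
ft_force: [-0.7, 0.9, 1.5]
width: -0.0
grasp_force: 1.0
```

```bash
python3 -m handwheel '[[0,0,0,0,0,-0.05,1],[0,0,0,0,0,0,1],[0,0,0,-0.1,0,-0.01,1],[0,0,0,-0.2,0.005,0,1],[0,0,0,-0.2,0.005,0,1]]'
python3 -m handwheel '[[0,0,0,-0.2,0.005,-0.01,1],[0,0,0,-0.2,0.005,0,1],[0,0,0,-0.2,0.005,0,1],[0,0,0,-0.2,0.005,0,1],[0,0,0,0,0,0,1]]'
cat >> h.py <<'E'
def far(f):
    c=snap('scene',f);h=cv2.cvtColor(c['color'],cv2.COLOR_RGB2HSV);m=cv2.inRange(h,(12,25,120),(35,255,255));k=np.zeros_like(m);k[245:300,318:362]=m[245:300,318:362]
    n,l,st,ce=cv2.connectedComponentsWithStats(k);i=1+np.argmax(st[1:,4]);cn=cv2.findContours((l==i).astype(np.uint8),0,2)[0][0]
    for p in cv2.approxPolyDP(cv2.convexHull(cn),3,True)[:,0]: print(p,onz(c,*p,.053).round(4))
E
python3 -c "
from h import *
far('sc3.png')"
```

```text
time: 15.55
ee_pos: [0.5831, 0.2427, 0.0556]
ee_rot: [0.0, 0.985, -0.013, 0.174]
ft_force: [3.5, 0.5, 5.9]
width: 0.0001
grasp_force: 2.7
time: 15.97
ee_pos: [0.5583, 0.2436, 0.0555]
ee_rot: [0.0, 0.985, -0.012, 0.174]
ft_force: [1.5, 0.4, 8.4]
width: 0.0001
grasp_force: 4.1
[353 245] [0.5722 0.2738 0.053 ]
[348 265] [0.632  0.2669 0.053 ]
[325 258] [0.6272 0.2091 0.053 ]
[327 245] [0.589 0.209 0.053]
```

```bash
python3 -m handwheel '[[0,0,0,-0.15,0,-0.01,1],[0,0,0,-0.15,0,0,1],[0,0,0,-0.08,0,0,1],[0,0,0,0,0,0,1],[0,0,0,0,0,0.5,1]]'
python3 -m handwheel '[[0,0,0,0,0,1,1],[0,0,0,0,0,1,1],[0,0,0,-1,0,0.6,-1],[0,0,0,-1,0,0,-1],[0,0,0,-1,0,0,-1]]'
python3 -m handwheel '[[0,0,0,-1,0,0,-1],[0,0,0,-1,0,0,-1],[0,0,0,0,0,0,-1],[0,0,0,0,0,0,-1],[0,0,0,0,0,0,-1]]'
python3 - <<'E'
from h import *
far('sc4.png')
c=snap('wrist','w7.png');s=ctrl.state();print(s['ee_pos'],s['ee_rot'],s['width'],s['ft_force'])
h=cv2.cvtColor(c['color'],cv2.COLOR_RGB2HSV)
# panel / eyelet: edges of the tag by brightness over riser
L=cv2.cvtColor(c['color'],cv2.COLOR_RGB2LAB)
for u in (215,230,245,260,275): print(u,[tuple(map(int,h[v,u])) for v in range(100,200,8)])
E
```

```text
time: 16.43
ee_pos: [0.5424, 0.2417, 0.0652]
ee_rot: [0.002, 0.986, -0.013, 0.168]
ft_force: [-1.6, -1.1, -1.0]
width: -0.0
grasp_force: 0.0
time: 16.85
ee_pos: [0.4535, 0.2422, 0.1459]
ee_rot: [0.001, 0.985, -0.014, 0.17]
ft_force: [-0.4, 0.0, -0.4]
width: 0.0355
grasp_force: 0.0
time: 17.27
ee_pos: [0.3944, 0.2424, 0.1449]
ee_rot: [0.002, 0.985, -0.012, 0.17]
ft_force: [0.8, 1.1, 0.3]
width: 0.0855
grasp_force: 0.0
[353 245] [0.5722 0.2738 0.053 ]
[349 261] [0.6204 0.2682 0.053 ]
[325 253] [0.6132 0.2072 0.053 ]
[327 245] [0.589 0.209 0.053]
[0.3957237  0.24261335 0.14565571] [ 0.00139181  0.98521137 -0.0130459   0.17084032] 0.08512229124683315 [ 1.16006156 -0.16230989  0.33220993]
215 [(18, 125, 159), (19, 123, 166), (19, 116, 169), (19, 119, 172), (20, 117, 174), (20, 117, 175), (16, 138, 118), (16, 141, 168), (16, 140, 173), (16, 141, 170), (16, 142, 169), (16, 140, 173), (16, 141, 166)]
230 [(19, 118, 167), (20, 116, 176), (19, 117, 177), (19, 115, 175), (19, 117, 175), (19, 117, 174), (18, 132, 126), (16, 144, 163), (16, 143, 170), (16, 140, 173), (16, 143, 170), (16, 141, 163), (16, 140, 168)]
245 [(18, 125, 159), (19, 117, 177), (19, 114, 177), (19, 116, 178), (19, 165, 170), (18, 162, 113), (18, 125, 143), (16, 143, 162), (16, 145, 165), (16, 145, 164), (16, 141, 166), (16, 144, 163), (16, 148, 162)]
260 [(17, 129, 142), (20, 114, 174), (20, 118, 173), (20, 117, 174), (19, 119, 175), (19, 115, 175), (19, 121, 152), (16, 146, 129), (16, 143, 168), (16, 142, 165), (16, 143, 166), (16, 144, 165), (16, 141, 166)]
275 [(19, 116, 174), (19, 117, 172), (19, 115, 173), (19, 118, 173), (19, 115, 173), (19, 116, 173), (19, 120, 163), (16, 143, 159), (16, 143, 161), (16, 143, 164), (16, 145, 164), (16, 146, 164), (16, 142, 171)]
```

Run:
```python
from h import *
c=load('w7.png');h=cv2.cvtColor(c['color'],cv2.COLOR_RGB2HSV).astype(int)
m=((h[...,0]>=18)&(h[...,0]<=24)&(h[...,1]<140)&(h[...,1]>60)&(h[...,2]>145)).astype(np.uint8);k=np.zeros_like(m);k[85:170,190:310]=m[85:170,190:310]
k=cv2.morphologyEx(k,cv2.MORPH_OPEN,np.ones((5,5)))
n,l,st,ce=cv2.connectedComponentsWithStats(k);i=1+np.argmax(st[1:,4]);k=(l==i)
print(st[i])
for v in (100,115,130,140): 
    us=np.where(k[v])[0];print(v,onz(c,us[0]-.5,v,.053).round(4),onz(c,us[-1]+.5,v,.053).round(4))
for u in(215,230,260,275):
    vs=np.where(k[:,u])[0];print(u,vs[-1],onz(c,u,vs[-1]+.5,.053).round(4))
```

```text
[ 214   85   67   64 3801]
100 [0.5137 0.2753 0.053 ] [0.5122 0.2152 0.053 ]
115 [0.5    0.2756 0.053 ] [0.4984 0.2156 0.053 ]
130 [0.4862 0.2768 0.053 ] [0.4847 0.2169 0.053 ]
140 [0.4771 0.2769 0.053 ] [0.4756 0.2172 0.053 ]
215 146 [0.4711 0.2757 0.053 ]
230 147 [0.4699 0.2622 0.053 ]
260 148 [0.4683 0.235  0.053 ]
275 148 [0.468  0.2215 0.053 ]
```

```bash
python3 -m handwheel '[[0,0,-0.35,0.6,0.02,-0.7,-1],[0,0,0,0.6,0.02,-0.7,-1],[0,0,0,0.6,0.02,-0.7,-1],[0,0,0,0.6,0.02,-0.7,-1],[0,0,0,0.6,0.03,-0.7,-1]]'
python3 -m handwheel '[[0,0,0,0,0,0,-1],[0,0,0,0,0,0,-1],[0,0,0,0,0,0,-1],[0,0,0,0,0,0,-1],[0,0,0,0,0,0,-1]]'
```

```text
time: 17.78
ee_pos: [0.4871, 0.2457, 0.0394]
ee_rot: [0.003, 0.985, -0.025, 0.171]
ft_force: [-0.2, -0.5, 0.6]
width: 0.0852
grasp_force: 0.0
time: 18.2
ee_pos: [0.4857, 0.2464, 0.0423]
ee_rot: [0.003, 0.985, -0.025, 0.172]
ft_force: [0.0, 0.0, 0.6]
width: 0.0853
grasp_force: 0.0
```

```bash
python3 -m handwheel '[[0,0,0,0.05,0,-0.2,-1],[0,0,0,0,0,0,-1],[0,0,0,0,0,0,0.5],[0,0,0,0,0,0,0.5],[0,0,0,0,0,0,0.5]]' 40
python3 -m handwheel '[[0,0,0,0,0,0,0.5],[0,0,0,0,0,0,0.5],[0,0,0,0,0,0,0.5],[0,0,0,0,0,0.1,0.5],[0,0,0,0,0,0.1,0.5]]'
python3 -m handwheel '[[0,0,0,0,0,0.3,0.5],[0,0,0,0,0,0.3,0.5],[0,0,0,0,0,0.3,0.5],[0,0,0,0,0,0.3,0.5],[0,0,0,0,0,0.1,0.5]]'
```

```text
time: 18.62
ee_pos: [0.4866, 0.246, 0.0349]
ee_rot: [0.003, 0.985, -0.025, 0.171]
ft_force: [-0.6, -0.5, 1.1]
width: 0.0586
grasp_force: 42.4
time: 19.03
ee_pos: [0.4864, 0.2458, 0.0406]
ee_rot: [0.004, 0.985, -0.025, 0.171]
ft_force: [0.2, -0.4, 0.4]
width: 0.0585
grasp_force: 42.8
time: 19.45
ee_pos: [0.4882, 0.2467, 0.0824]
ee_rot: [0.002, 0.985, -0.025, 0.173]
ft_force: [0.8, -0.1, 0.8]
width: 0.0586
grasp_force: 42.8
```

The tag is gripped at 58.6 mm opening. Now I'll lift it and carry it back and across to a staging place in front of the stamp.

```bash
python3 -m handwheel '[[0,0,0,0,0,0.7,0.5],[0,0,0,0,0,0.9,0.5],[0,0,0,0,0,0.9,0.5],[0,0,0,-0.2,-0.3,0.8,0.5],[0,0,0,-0.4,-0.6,0.4,0.5]]'
python3 -m handwheel '[[0,0,0,-0.6,-0.8,0,0.5],[0,0,0,-0.6,-0.8,0,0.5],[0,0,0,-0.6,-0.8,0,0.5],[0,0,0,-0.3,-0.8,0,0.5],[0,0,0,-0.2,-0.8,0,0.5]]'
python3 -m handwheel '[[0,0,0.77,0,-0.9,0,0.5],[0,0,0.77,0,-0.9,0,0.5],[0,0,0.77,0,-0.9,0,0.5],[0,0,0,0,-0.9,0,0.5],[0,0,0,0,-0.9,0,0.5]]'
python3 -m handwheel '[[0,0,0,0,-0.9,0,0.5],[0,0,0,0,-0.9,0,0.5],[0,0,0,0,-0.9,0,0.5],[0,0,0,0,-0.9,0,0.5],[0,0,0,0,-0.9,0,0.5]]'
python3 -m handwheel '[[0,0,0,0,-0.7,-0.3,0.5],[0,0,0,0,-0.5,-0.6,0.5],[0,0,0,0,-0.3,-0.6,0.5],[0,0,0,0,0,0,0.5],[0,0,0,0,0,0,0.5]]'
```

```text
time: 19.87
ee_pos: [0.4718, 0.2208, 0.1961]
ee_rot: [0.001, 0.984, -0.024, 0.175]
ft_force: [0.6, -0.8, 0.4]
width: 0.0581
grasp_force: 43.0
time: 20.28
ee_pos: [0.3981, 0.0983, 0.1906]
ee_rot: [0.003, 0.985, -0.024, 0.171]
ft_force: [-0.1, -0.2, -0.5]
width: 0.0584
grasp_force: 43.0
time: 20.7
ee_pos: [0.3994, -0.0339, 0.1912]
ee_rot: [-0.009, 0.984, 0.051, 0.171]
ft_force: [0.3, -0.3, -0.4]
width: 0.0581
grasp_force: 43.0
time: 21.12
ee_pos: [0.3994, -0.1691, 0.1911]
ee_rot: [-0.009, 0.984, 0.051, 0.171]
ft_force: [-0.0, -0.3, -0.8]
width: 0.0587
grasp_force: 43.0
time: 21.53
ee_pos: [0.3988, -0.2119, 0.1447]
ee_rot: [-0.011, 0.984, 0.05, 0.169]
ft_force: [0.2, 0.1, 0.3]
width: 0.0587
grasp_force: 43.1
```

```bash
python3 -m handwheel '[[0,0,0.1,0,-0.45,-0.7,0.5],[0,0,0,0,-0.45,-0.8,0.5],[0,0,0,0,-0.45,-0.8,0.5],[0,0,0,0,-0.35,-0.8,0.5],[0,0,0,0,0,-0.4,0.5]]'
python3 -m handwheel '[[0,0,0,0,0,0,0.5],[0,0,0,0,0,0,0.5],[0,0,0,0,0,0,0.5],[0,0,0,0,0,0,0.5],[0,0,0,0,0,0,0.5]]'
python3 - <<'E'
from h import *
for n in('wrist','side','scene'): snap(n,n+'8.png')
s=ctrl.state();print(s['ee_pos'],s['ee_rot'])
w=load('wrist8.png')['color'];b=load('side8.png')['color']
im=np.hstack([cv2.resize(w[90:300,140:340],(400,420)),cv2.resize(b[110:260,200:343],(400,420),interpolation=cv2.INTER_CUBIC)])
cv2.imwrite('pics/c5.png',cv2.cvtColor(im,cv2.COLOR_RGB2BGR))
E
```

```text
time: 21.95
ee_pos: [0.4002, -0.2645, 0.0402]
ee_rot: [-0.01, 0.984, 0.054, 0.171]
ft_force: [-0.8, 0.0, 0.3]
width: 0.058
grasp_force: 43.1
time: 22.37
ee_pos: [0.4007, -0.2641, 0.0423]
ee_rot: [-0.009, 0.984, 0.055, 0.171]
ft_force: [-0.1, 0.1, -0.0]
width: 0.0579
grasp_force: 43.1
[ 0.40015744 -0.26381036  0.04149747] [-0.00970996  0.98373495  0.05475204  0.17080248]
```

View pics/c5.png

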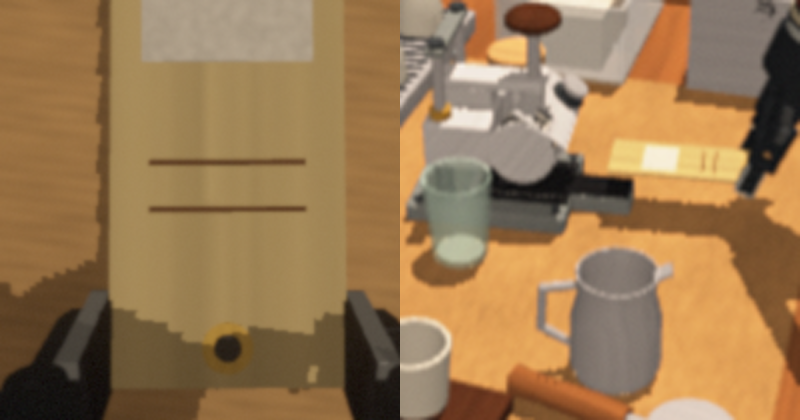

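The crop shows the tag held squarely, with the eyelet between the pads at wrist (254,264). In the side view it is level, ahead of the nose. Next I'll triangulate its far end and eyelet for pitch and yaw.

Run:
```python
from h import *
np.set_printoptions(precision=4,suppress=True)
w=load('wrist8.png');b=load('side8.png');a=load('scene8.png')
def mask(c,roi,lo=17,smax=150):
    h=cv2.cvtColor(c['color'],cv2.COLOR_RGB2HSV).astype(int);m=((h[...,0]>=lo)&(h[...,0]<=30)&(h[...,1]<smax)&(h[...,1]>25)&(h[...,2]>120)).astype(np.uint8)
    x,y,W,H=roi;k=np.zeros_like(m);k[y:y+H,x:x+W]=m[y:y+H,x:x+W];k=cv2.morphologyEx(k,cv2.MORPH_OPEN,np.ones((3,3)))
    n,l,st,ce=cv2.connectedComponentsWithStats(k);i=1+np.argmax(st[1:,4]);cn=cv2.findContours((l==i).astype(np.uint8),0,2)[0][0]
    return cv2.approxPolyDP(cv2.convexHull(cn),3,True)[:,0],st[i]
print('w',mask(w,(190,20,130,260)));print('b',mask(b,(265,150,75,40)));print('a',mask(a,(100,120,130,140)))
# panel centroid in each view
for n,c,roi in(('w',w,(200,60,120,70)),('b',b,(270,150,50,35))):
    h=cv2.cvtColor(c['color'],cv2.COLOR_RGB2HSV).astype(int);x,y,W,H=roi;m=((h[...,1]<55)&(h[...,2]>150)).astype(np.uint8);k=np.zeros_like(m);k[y:y+H,x:x+W]=m[y:y+H,x:x+W]
    _,l,st,ce=cv2.connectedComponentsWithStats(k);i=1+np.argmax(st[1:,4]);print(n,st[i],ce[i]);c['p']=ce[i]
print('panel',tri(ray(w,*w['p']),ray(b,*b['p'])))
```

```text
w (array([[311,  20],
       [311, 245],
       [296, 257],
       [232, 260],
       [196, 243],
       [195,  20]], dtype=int32), array([  194,    20,   120,   241, 27096], dtype=int32))
b (array([[277, 159],
       [319, 162],
       [323, 169],
       [316, 175],
       [274, 171]], dtype=int32), array([274, 159,  50,  17, 637], dtype=int32))
a (array([[191, 155],
       [180, 192],
       [162, 189],
       [173, 157]], dtype=int32), array([162, 154,  31,  39, 759], dtype=int32))
w [239  72  41  30 306] [261.8203  87.6438]
b [287 163  12   8  81] [292.679  166.0864]
panel (array([ 0.4838, -0.2588,  0.0585]), [np.float64(3.1078063954558835e-05), np.float64(3.107806395461092e-05)])
```

Run:
```python
from h import *
np.set_printoptions(precision=4,suppress=True)
w=load('wrist8.png');b=load('side8.png');a=load('scene8.png')
A=tri(ray(a,180.3,192.3),ray(b,274,171.3));B=tri(ray(a,161.7,189.5),ray(b,276.5,159.5));print(A,B)
M=(A[0]+B[0])/2;z=.0575
E=onz(w,254,264,z);print('far mid',M,'eyelet',E)
# panel near corners in wrist, crop coords /2
print('panel near corners',onz(w,140+141/2,90+62/2,.059),onz(w,140+313/2,90+62/2,.059))
print('near end',onz(w,140+112/2,90+387/2,z),onz(w,140+345/2,90+387/2,z),'sides',onz(w,140+110/2,92,z),onz(w,140+343/2,92,z))
```

```text
(array([ 0.5283, -0.2188,  0.058 ]), [np.float64(0.00010030442788909999), np.float64(0.00010030442788911494)]) (array([ 0.5351, -0.2729,  0.0631]), [np.float64(0.0010178762203055958), np.float64(0.0010178762203056162)])
far mid [ 0.5317 -0.2458  0.0605] eyelet [ 0.3932 -0.265   0.0575]
panel near corners [ 0.4634 -0.2346  0.059 ] [ 0.4684 -0.2785  0.059 ]
near end [ 0.3803 -0.2369  0.0575] [ 0.3869 -0.2955  0.0575] sides [ 0.4781 -0.2245  0.0575] [ 0.4849 -0.2848  0.0575]
```

```bash
python3 -m handwheel '[[0,0,0,0,0,-0.5,0.5],[0,0,0,0,0,-0.4,0.5],[0,0,0,0,0,0,0.5],[0,0,0,0,0,0,0.5],[0,0,0,0,0,0,0.5]]'
python3 -m handwheel '[[0,0,0,0.5,0.058,0,0.5],[0,0,0,0.5,0.058,0,0.5],[0,0,0,0.5,0.058,0,0.5],[0,0,0,0.5,0.058,0,0.5],[0,0,0,0.5,0.058,0,0.5]]'
python3 -m handwheel '[[0,0,0,0.5,0.058,0,0.5],[0,0,0,0.5,0.058,0,0.5],[0,0,0,0.3,0.035,0,0.5],[0,0,0,0,0,0,0.5],[0,0,0,0,0,0,0.5]]'
```

```text
time: 22.93
ee_pos: [0.3999, -0.2638, 0.0141]
ee_rot: [-0.01, 0.984, 0.054, 0.17]
ft_force: [-0.2, 0.6, 0.0]
width: 0.0581
grasp_force: 43.1
time: 23.35
ee_pos: [0.4761, -0.2553, 0.0148]
ee_rot: [-0.01, 0.984, 0.054, 0.171]
ft_force: [-0.3, -0.5, -0.5]
width: 0.0586
grasp_force: 43.1
time: 23.77
ee_pos: [0.514, -0.2504, 0.0141]
ee_rot: [-0.01, 0.984, 0.055, 0.17]
ft_force: [0.1, -0.5, -0.3]
width: 0.0587
grasp_force: 43.1
```

```bash
python3 -m handwheel '[[0,0,0,0.1,0.011,-0.07,0.5],[0,0,0,0.1,0.011,-0.07,0.5],[0,0,0,0.1,0.011,0,0.5],[0,0,0,0,0,0,0.5],[0,0,0,0,0,0,0.5]]'
python3 -m handwheel '[[0,0,0,0.06,0.007,-0.04,0.5],[0,0,0,0.06,0.007,0,0.5],[0,0,0,0,0,0,0.5],[0,0,0,0,0,0,0.5],[0,0,0,0,0,0,0.5]]'
python3 -m handwheel '[[0,0,0,0.06,0.007,0,0.5],[0,0,0,0,0,0,0.5],[0,0,0,0,0,0,0.5],[0,0,0,0,0,0,0.5],[0,0,0,0,0,0,0.5]]'
```

```text
time: 24.18
ee_pos: [0.5226, -0.2493, 0.0093]
ee_rot: [-0.01, 0.984, 0.054, 0.17]
ft_force: [-0.2, 0.4, -0.4]
width: 0.0584
grasp_force: 43.1
time: 24.6
ee_pos: [0.5267, -0.2492, 0.0085]
ee_rot: [-0.01, 0.984, 0.054, 0.171]
ft_force: [-0.0, -0.7, 1.7]
width: 0.0587
grasp_force: 43.2
time: 25.02
ee_pos: [0.5284, -0.2488, 0.0085]
ee_rot: [-0.01, 0.984, 0.054, 0.171]
ft_force: [-1.3, 0.3, 4.0]
width: 0.0586
grasp_force: 43.4
```

```bash
python3 -m handwheel '[[0,0,0,0.06,0.007,0.01,0.5],[0,0,0,0,0,0,0.5],[0,0,0,0,0,0,0.5],[0,0,0,0,0,0,0.5],[0,0,0,0,0,0,0.5]]'
python3 -m handwheel '[[0,0,0,0.06,0.007,0,0.5],[0,0,0,0,0,0,0.5],[0,0,0,0,0,0,0.5],[0,0,0,0,0,0,0.5],[0,0,0,0,0,0,0.5]]'
python3 -m handwheel '[[0,0,0,0.06,0.007,0,0.5],[0,0,0,0,0,0,0.5],[0,0,0,0,0,0,0.5],[0,0,0,0,0,0,0.5],[0,0,0,0,0,0,0.5]]'
```

```text
time: 25.43
ee_pos: [0.53, -0.2484, 0.0085]
ee_rot: [-0.01, 0.984, 0.054, 0.17]
ft_force: [-0.6, -0.2, 2.4]
width: 0.0583
grasp_force: 43.3
time: 25.85
ee_pos: [0.5311, -0.2482, 0.0085]
ee_rot: [-0.011, 0.984, 0.055, 0.17]
ft_force: [-3.8, -1.1, 6.1]
width: 0.0583
grasp_force: 43.6
time: 26.27
ee_pos: [0.5312, -0.2482, 0.0084]
ee_rot: [-0.011, 0.984, 0.055, 0.168]
ft_force: [-15.1, -1.8, 14.2]
width: 0.0584
grasp_force: 44.4
```

```bash
python3 -m handwheel '[[0,0,0,-0.04,-0.005,0,0.5],[0,0,0,0,0,0,0.5],[0,0,0,0,0,0,-1],[0,0,0,0,0,0,-1],[0,0,0,0,0,0,-1]]'
python3 -m handwheel '[[0,0,0,0,0,0,-1],[0,0,0,0,0,0,-1],[0,0,0,-0.5,-0.055,0.3,-1],[0,0,0,-0.8,-0.09,0.6,-1],[0,0,0,-0.8,-0.09,1,-1]]'
python3 -m handwheel '[[0,0,0,-0.8,-0.09,1,-1],[0,0,0,-0.8,-0.09,1,-1],[0,0,0,0,0,1,-1],[0,0,0,0,0,0,-1],[0,0,0,0,0,0,-1]]'
python3 - <<'E'
from h import *
np.set_printoptions(precision=4,suppress=True)
c=snap('wrist','w9.png');b=snap('side','s9.png');s=ctrl.state();print(s['ee_pos'],s['ft_force'])
print(proj(c,(.513,-.2512,.026)),proj(c,(.57,-.245,.026)))
im=np.hstack([cv2.resize(c['color'][60:270,150:350],(400,420)),cv2.resize(b['color'][110:215,200:300],(400,420),interpolation=cv2.INTER_CUBIC)])
cv2.imwrite('pics/c6.png',cv2.cvtColor(im,cv2.COLOR_RGB2BGR))
E
```

```text
time: 26.68
ee_pos: [0.5321, -0.2478, 0.008]
ee_rot: [-0.011, 0.984, 0.054, 0.17]
ft_force: [0.4, -1.2, 0.1]
width: 0.0854
grasp_force: 0.0
time: 27.1
ee_pos: [0.4668, -0.2529, 0.0629]
ee_rot: [-0.013, 0.984, 0.055, 0.168]
ft_force: [-0.7, -0.7, 0.0]
width: 0.0856
grasp_force: 0.0
time: 27.52
ee_pos: [0.4224, -0.2623, 0.1583]
ee_rot: [-0.008, 0.984, 0.055, 0.172]
ft_force: [-0.0, 0.0, 0.3]
width: 0.0854
grasp_force: 0.0
[ 0.421  -0.26    0.1547] [-0.7281  0.8699 -0.2485]
[252.1874 139.4948] [252.3354  85.7241]
```

View pics/c6.png

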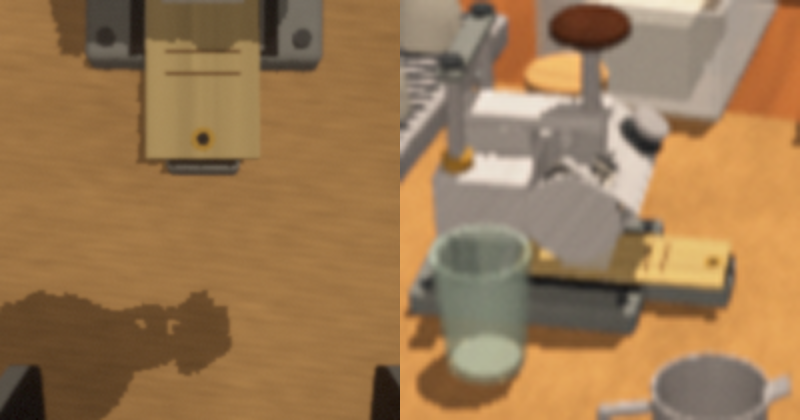

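The crop shows the tag centred on the nose, with its mid at column 202 against the nose mid at 203. Its eyelet end is just short of the nose's end and it lies flat under the die. I'll check squareness numerically and go above the knob.

```bash
python3 - <<'E'
from h import *
c=load('w9.png');h=cv2.cvtColor(c['color'],cv2.COLOR_RGB2HSV).astype(int)
m=((h[...,0]>=18)&(h[...,0]<=24)&(h[...,1]<140)&(h[...,1]>60)&(h[...,2]>140)).astype(np.uint8);k=np.zeros_like(m);k[80:150,215:290]=m[80:150,215:290]
k=cv2.morphologyEx(k,3,np.ones((9,9)));k=cv2.morphologyEx(k,2,np.ones((5,5)))
f=lambda P:np.polyfit(*P,1)[0]
us=range(228,276,4);P=np.array([onz(c,u,np.where(k[:,u])[0][-1]+.5,.026)[:2] for u in us]);print('near edge yaw',-np.degrees(f((P[:,1],P[:,0]))),P.mean(0))
for i,s in((0,-.5),(-1,.5)):
    Q=np.array([onz(c,np.where(k[v])[0][i]+s,v,.026)[:2] for v in range(92,134,3)]);print('side yaw',np.degrees(f((Q[:,0],Q[:,1]))),Q.mean(0))
E
python3 -m handwheel '[[0,0,0,0,0,0.9,1],[0,0,0,0,0,0.9,1],[-0.108,0.979,0,0,0,0.9,1],[-0.108,0.979,0,0.2,0.02,0.9,1],[-0.108,0.979,0,0.7,0.08,0.4,1]]'
python3 -m handwheel '[[-0.108,0.979,0,0.9,0.1,0,1],[-0.108,0.979,0,0.9,0.1,0,1],[0,0,0,0.9,0.1,0,1],[0,0,0,0.9,0.1,0,1],[0,0,0,0.9,0.1,0,1]]'
python3 -m handwheel '[[0,0,0,0.8,0.1,0,1],[0,0,0,0,0,0,1],[0,0,0,0,0,0,1],[0,0,0,0,0,0,1],[0,0,0,0,0,0,1]]'
```

```text
near edge yaw 6.443818760840967 [ 0.5137889  -0.24880187]
side yaw 6.603721823492462 [ 0.53907496 -0.21680051]
side yaw 6.194569079323743 [ 0.54581831 -0.27653823]
time: 28.03
ee_pos: [0.4479, -0.2587, 0.2775]
ee_rot: [-0.003, 0.996, 0.054, 0.067]
ft_force: [1.4, -1.5, 0.9]
width: 0.0254
grasp_force: 0.0
time: 28.45
ee_pos: [0.5844, -0.2409, 0.2716]
ee_rot: [-0.003, 0.998, 0.056, -0.003]
ft_force: [0.4, -0.6, 1.2]
width: -0.0002
grasp_force: 0.0
time: 28.87
ee_pos: [0.6062, -0.2394, 0.274]
ee_rot: [-0.002, 0.998, 0.055, -0.002]
ft_force: [0.1, -0.3, 0.9]
width: -0.0004
grasp_force: 0.0
```

```bash
python3 -m handwheel '[[0,0,0,0.1,0,-0.5,1],[0,0,0,0.1,0,-0.6,1],[0,0,0,0,0,-0.5,1],[0,0,0,0,0,0,1],[0,0,0,0,0,0,1]]'
python3 -m handwheel '[[0,0,0,0,0,-0.15,1],[0,0,0,0,0,-0.15,1],[0,0,0,0,0,0,1],[0,0,0,0,0,0,1],[0,0,0,0,0,0,1]]'
```

```text
time: 29.28
ee_pos: [0.6118, -0.2393, 0.2255]
ee_rot: [-0.002, 0.998, 0.055, -0.002]
ft_force: [1.1, -0.7, 0.9]
width: 0.0002
grasp_force: 0.0
time: 29.7
ee_pos: [0.6136, -0.2398, 0.2191]
ee_rot: [-0.001, 0.998, 0.055, -0.0]
ft_force: [0.2, -0.0, 0.8]
width: -0.0002
grasp_force: 0.0
```

```bash
python3 -m handwheel '[[0,0,0,0,0,-0.15,1],[0,0,0,0,0,-0.15,1],[0,0,0,0,0,-0.15,1],[0,0,0,0,0,0,1],[0,0,0,0,0,0,1]]'
python3 -m handwheel '[[0,0,0,0,0,-0.15,1],[0,0,0,0,0,-0.15,1],[0,0,0,0,0,0,1],[0,0,0,0,0,0,1],[0,0,0,0,0,0,1]]'
python3 -m handwheel '[[0,0,0,0,0,-0.1,1],[0,0,0,0,0,0,1],[0,0,0,0,0,0,1],[0,0,0,0,0,0,1],[0,0,0,0,0,0,1]]'
```

```text
time: 30.12
ee_pos: [0.6143, -0.2401, 0.2079]
ee_rot: [-0.0, 0.998, 0.055, 0.001]
ft_force: [-1.8, 0.4, 8.3]
width: -0.0
grasp_force: 4.4
time: 30.53
ee_pos: [0.6144, -0.2402, 0.1996]
ee_rot: [-0.0, 0.998, 0.055, 0.001]
ft_force: [-2.1, 1.7, 10.0]
width: -0.0002
grasp_force: 4.9
time: 30.95
ee_pos: [0.6144, -0.2401, 0.1968]
ee_rot: [-0.0, 0.998, 0.055, 0.001]
ft_force: [-3.5, 1.8, 10.0]
width: -0.0004
grasp_force: 5.1
```

```bash
python3 -m handwheel '[[0,0,0,0,0,-0.1,1],[0,0,0,0,0,0,1],[0,0,0,0,0,0,1],[0,0,0,0,0,0,1],[0,0,0,0,0,0,1]]'
python3 -m handwheel '[[0,0,0,0,0,-0.08,1],[0,0,0,0,0,0,1],[0,0,0,0,0,0,1],[0,0,0,0,0,0,1],[0,0,0,0,0,0,1]]'
```

```text
time: 31.37
ee_pos: [0.6144, -0.2401, 0.1938]
ee_rot: [-0.0, 0.998, 0.055, 0.001]
ft_force: [-3.4, 1.6, 10.7]
width: -0.0001
grasp_force: 5.3
time: 31.78
ee_pos: [0.6144, -0.2402, 0.1915]
ee_rot: [-0.0, 0.998, 0.055, 0.001]
ft_force: [-3.9, 1.1, 9.9]
width: 0.0003
grasp_force: 5.4
```

```bash
python3 -m handwheel '[[0,0,0,0,0,-0.05,1],[0,0,0,0,0,0,1],[0,0,0,0,0,0,1],[0,0,0,0,0,0,1],[0,0,0,0,0,0,1]]'
python3 -m handwheel '[[0,0,0,0,0,-0.03,1],[0,0,0,0,0,0,1],[0,0,0,0,0,0,1],[0,0,0,0,0,0,1],[0,0,0,0,0,0,1]]'
```

```text
time: 32.2
ee_pos: [0.6144, -0.2402, 0.1907]
ee_rot: [-0.0, 0.998, 0.055, 0.001]
ft_force: [-3.6, 1.3, 13.5]
width: 0.0003
grasp_force: 6.3
time: 32.62
ee_pos: [0.6144, -0.2402, 0.1906]
ee_rot: [0.0, 0.998, 0.055, 0.001]
ft_force: [-5.7, 2.9, 15.0]
width: 0.0001
grasp_force: 7.6
```

```bash
python3 -m handwheel '[[0,0,0,0,0,-0.04,1],[0,0,0,0,0,0,1],[0,0,0,0,0,0,1],[0,0,0,0,0,0,1],[0,0,0,0,0,0,1]]'
python3 -m handwheel '[[0,0,0,0,0,-0.01,1],[0,0,0,0,0,0,1],[0,0,0,0,0,0,1],[0,0,0,0,0,0,1],[0,0,0,0,0,0,1]]'
```

```text
time: 33.03
ee_pos: [0.6144, -0.2402, 0.1906]
ee_rot: [0.0, 0.998, 0.055, 0.001]
ft_force: [-6.8, 3.6, 19.0]
width: 0.0002
grasp_force: 9.3
time: 33.45
ee_pos: [0.6144, -0.2402, 0.1906]
ee_rot: [0.0, 0.998, 0.055, 0.001]
ft_force: [-7.4, 2.6, 19.5]
width: -0.0
grasp_force: 9.8
```

```bash
python3 -m handwheel '[[0,0,0,0,0,-0.025,1],[0,0,0,0,0,0,1],[0,0,0,0,0,0,1],[0,0,0,0,0,0,1],[0,0,0,0,0,0,1]]'
python3 -m handwheel '[[0,0,0,0,0,0.2,1],[0,0,0,0,0,0.2,1],[0,0,0,0,0,0.2,1],[0,0,0,0,0,0.2,1],[0,0,0,0,0,0.2,1]]'
python3 -m handwheel '[[0,0,0,0,0,0.5,1],[0,0,0,0,0,0.8,1],[0,0,0,-0.5,0,0.8,1],[0,0,0,-1,0,0.5,1],[0,0,0,-1,0,0,1]]'
python3 -m handwheel '[[0,0,0,-1,0,0,1],[0,0,0,-1,0,0,1],[0,0,0,-1,0,0,1],[0,0,0,-1,0,0,1],[0,0,0,0,0,0,1]]'
python3 - <<'E'
from h import *
np.set_printoptions(precision=4,suppress=True)
c=snap('wrist','w10.png');a=snap('scene','sc10.png');b=snap('side','s10.png');s=ctrl.state();print(s['ee_pos'],s['time'])
def kn(c,roi):
    h=cv2.cvtColor(c['color'],cv2.COLOR_RGB2HSV);m=cv2.inRange(h,(0,60,10),(20,255,110));k=np.zeros_like(m);x,y,w,g=roi;k[y:y+g,x:x+w]=m[y:y+g,x:x+w]
    n,l,st,ce=cv2.connectedComponentsWithStats(k);return ce[1+np.argmax(st[1:,4])]
print('knob',kn(a,(125,165,45,30)),kn(b,(232,108,30,20)))
# changes vs start, per object, mean abs diff
for n,c0,c1,L in(('scene',load('scene0.png'),a,dict(jar=(100,200,28,35),tumbler=(182,215,30,42),pitcher=(245,168,30,50),pf=(275,170,38,50),cup=(286,218,30,30),tamper=(362,245,30,38))),('side',load('side0.png'),b,dict(tumbler=(205,163,30,42),pitcher=(248,198,48,52),pf=(238,240,84,45),cup=(188,224,32,36),tamper=(135,276,36,50)))):
    for k,(x,y,w,h) in L.items(): print(n,k,np.abs(c0['color'][y:y+h,x:x+w].astype(int)-c1['color'][y:y+h,x:x+w]).mean().round(2))
# tag edge + panel
h=cv2.cvtColor(c['color'],cv2.COLOR_RGB2HSV).astype(int)
m=((h[...,0]>=18)&(h[...,0]<=24)&(h[...,1]<140)&(h[...,1]>60)&(h[...,2]>140)).astype(np.uint8)
n,l,st,ce=cv2.connectedComponentsWithStats(cv2.morphologyEx(m,2,np.ones((5,5))));i=1+np.argmax(st[1:,4]);x,y,w,hh=st[i,:4];print(st[i],onz(c,x+w/2,y+hh-.5,.026))
E
```

```text
time: 33.87
ee_pos: [0.6144, -0.2402, 0.1905]
ee_rot: [0.0, 0.998, 0.055, 0.001]
ft_force: [-8.1, 4.2, 23.2]
width: 0.0002
grasp_force: 10.9
time: 34.28
ee_pos: [0.6144, -0.2402, 0.2163]
ee_rot: [0.0, 0.998, 0.055, 0.001]
ft_force: [1.5, 0.2, 1.0]
width: 0.0003
grasp_force: 0.0
time: 34.7
ee_pos: [0.5401, -0.2408, 0.2959]
ee_rot: [0.001, 0.998, 0.056, 0.003]
ft_force: [-0.3, -0.7, -0.4]
width: 0.0002
grasp_force: 0.0
time: 35.12
ee_pos: [0.4141, -0.2389, 0.2901]
ee_rot: [-0.001, 0.999, 0.054, -0.002]
ft_force: [0.7, -0.0, 0.2]
width: -0.0002
grasp_force: 0.0
[ 0.4188 -0.2399  0.2913] 35.2667
knob [149.0582 178.3664] [246.8187 116.7617]
scene jar 4.29
scene tumbler 4.39
scene pitcher 13.28
scene pf 15.03
scene cup 4.61
scene tamper 4.11
side tumbler 7.59
side pitcher 10.83
side pf 11.27
side cup 6.49
side tamper 30.01
[ 248   34   47   53 2098] [ 0.5144 -0.2517  0.026 ]
```

```bash
python3 - <<'E'
from h import *
for n,p,q,L in(('scene','scene0.png','sc10.png',dict(pitcher=(240,162,40,60),pf=(272,168,44,56),tumbler=(180,213,34,46))),('side','side0.png','s10.png',dict(tumbler=(203,161,34,46),pitcher=(245,195,54,58),pf=(236,238,88,50),cup=(186,222,36,40)))):
    for k,(x,y,w,h) in L.items():
        g=[cv2.Laplacian(cv2.GaussianBlur(cv2.cvtColor(load(f)['color'],cv2.COLOR_RGB2GRAY).astype(np.float32),(0,0),1),5)[y:y+h,x:x+w] for f in(p,q)]
        print(n,k,cv2.phaseCorrelate(*g))
E
python3 -c "
from cell import job
print(job.finish_job())"
```

```text
scene pitcher ((-0.35042224128182653, 0.975698127812695), 0.29565638820330303)
scene pf ((0.4980869814719462, -0.049411064094073254), 0.7937860861531011)
scene tumbler ((0.019978841098627242, -0.08499063437223953), 1.032760011377158)
side tumbler ((-0.07722601504394433, 0.027582171410369227), 0.7823512915659834)
side pitcher ((-0.038546060520719294, 0.04311652362628138), 0.6287605362173951)
side pf ((-0.0014075024058897156, 0.1246739930467946), 0.6793579510582818)
side cup ((0.03335747507997411, -0.006516539083154527), 0.9917802376879586)
the job is handed in; nothing more can be done
None
```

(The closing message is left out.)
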